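# Slide a strap tab along the rail into the press's loading nest

### The job

On the press's steel loading shuttle, use the fingertips to push the blue strap tab flat up against the dark rail, short of the nest, then slide it along the rail, keeping it against the rail, into the corner nest until it is fully home against the end stop, its button-cap end leading. The tab is only pushed, never picked up or tipped; leave it lying flat in the nest, and leave the red reject tab, the stray cap and everything else on the bench where they are.

Things in the scene. Friction and masses are not known exactly. Their poses are not given: they have to be found in the camera images.
- loader: Loading shuttle of a cream fastener press: a fixed polished steel plate, top face 24 mm above the bench. Origin: on the top face, in the inner corner where rail and end stop meet; z up. +y runs along the rail, away from the end stop and the press; +x points across the plate to the rail. The plate spans x -165 to 18, y -60 to 300 mm; a black pull bar stands at y 328 mm, a red knob at x -190, y 215 mm.
- rail (a point): Middle of the rail's face, at its foot: (0, 129, 0) mm of the loader. The rail is a straight blued-steel bar 12 mm high and 12 mm thick; its face is the plane x = 0 of the loader, from y -12 to 270 mm.
- nest (a point): Where the tab's origin comes to lie when it is home: (-20, 32, 0) mm of the loader. The nest is a pocket 42 mm wide and 44 mm long between the rail, the end stop (face at y = 0) and a keeper strip (inner face at x = -42 mm, y 0 to 44 mm, 12 mm thick), all 12 mm high; open above and at its +y end. A brass disc in its floor marks the die. The home tab's rear 20 mm stand out of it.
- nest_mouth (a point): Middle of the nest's mouth, on the plate's top face: (-20, 59, 0) mm of the loader. The keeper's lead-in flares outwards from (-42, 44) to about (-51, 59) mm. The tab must be flat on the rail before its leading end comes here.
- tab: Blue nylon strap tab, a loose flat block 40 (its x) by 64 (its y) by 12 mm, about 36 g, on the shuttle plate, where it slides easily (friction about 0.25). Origin: centre of its underside, z up. A black domed cap, 18 mm across, 5 mm high, stands on it 12 mm from the centre towards its -y, leading end. Home, its axes are parallel to the loader's; it starts up to 0.5 rad off, clear of rail and nest.
- tab_cap (a point): Top of the black domed cap on the blue tab: (0, -12, 17) mm of the tab. With the tab home it is over the brass disc, at (-20, 20, 17) mm of the loader.
- reject: A rejected tab of the same size, red with a brass cap, loose near the shuttle plate's outer end. Leave it. Origin: centre of its underside.
- stray_cap: A loose black button cap, 18 mm across and 10 mm high, on the shuttle plate beside the nest, on the side away from the rail. Leave it. Origin: centre of its underside.
- cap_bin: Blue open plastic bin of black button caps, 135 x 195 x 75 mm, on the bench. Leave it. Origin: centre of its underside.
- tape_roll: Small white roll of tape, 56 mm across and 30 mm high, on the bench. Leave it. Origin: centre of its underside.
- oil_bottle: White bottle with a red cap, 44 mm across and 110 mm high, on the bench. Leave it. Origin: centre of its underside.
- cap_jar: Amber jar with a steel lid, 60 mm across and 65 mm high, on the bench. Leave it. Origin: centre of its underside.
- screwdriver: Wooden-handled screwdriver, 190 mm long and 26 mm thick, lying on the bench near the robot's base. Leave it. Origin: middle of its length, on the bench.
Mind the look-alikes: they are no part of the job. Leave any green or turquoise look-alike of the tab alone.

How it is judged:
On the way:
1. the tab lies flat against the rail (within 3 mm, square within 0.06 rad), its leading end still short of the nest's mouth (x of tab in the frame of loader above -0.023 m and angle between the y axis of tab and the y axis of loader, either way round below 0.06 rad and y of tab in the frame of loader above 0.085 m), for 0.1 s.
At the end, for the whole second after the job is handed in: The blue tab lies flat and at rest in the nest, its end within 2.5 mm of the end stop, its side within 2.8 mm of the rail and square to it within 0.06 rad, its cap end at the end stop, and it is let go (x of tab in the frame of loader above -0.0228 m and y of tab in the frame of loader below 0.0345 m and y of tab_cap in the frame of loader below 0.0235 m and angle between the y axis of tab and the y axis of loader, either way round below 0.06 rad and z of tab in the frame of loader between -0.002 and 0.002 m and angle between tab's own z axis and vertical below 0.06 rad and linear speed of tab below 0.01 m/s); the robot touches nothing.
It fails at once if the blue tab is lifted (over 6 mm) or tipped (over 0.25 rad) (z of tab in the frame of loader above 0.006 m or angle between tab's own z axis and vertical above 0.25 rad).
It fails at once if the blue tab strays more than 8 mm from the rail once its leading end has come to the nest's mouth (y of tab in the frame of loader below 0.085 m and x of tab in the frame of loader below -0.028 m).
It fails at once if the red tab, the stray cap or another bystander is pushed or lifted more than 12 mm from its place (distance of any of reject, stray_cap, cap_bin, tape_roll, oil_bottle, cap_jar, screwdriver from where it was at the start of the episode above 0.012 m).
It also fails if it takes over 48 s, if anything falls off the work surface, if the arm or the gripper's body presses on something with over 40 N, if the wrist force passes 120 N, or if a joint passes its speed limit or range.

### The arm

A 6-joint arm with a two-finger parallel gripper is mounted at the origin on the work surface. World frame = base frame: x ahead of the robot, y to its left, z up, the work surface at z = 0. Lengths are in m, angles in rad, forces in N, time in s.
With the tool pointing down it reaches from about 0.425 to 0.95 m from the base axis. Payload 3.5 kg.
Tool frame: the origin (TCP) lies between the finger pads; the fingertips stand 14 mm ahead of it and the grasp point (between the pads) lies 5 mm behind it; z points along the fingers, y is the line along which they close (so a half turn about z gives the same grasp; the last joint's range is limited). The gripper opens to 85 mm and grips with 20 to 120 N. Pads are 22 mm wide; open, the fingers measure 114 mm over their backs; the gripper's body (76 mm by 85 mm) begins 54 mm behind the grasp point. The pads swing forward as they close: fully open they stand 13 mm farther back than shut.
Start: joints at [1.184, 0.286, 1.577, -0, 1.279, -0.15], TCP at [0.158, 0.656, 0.245] pointing down, gripper open.
Joint ranges: [-2.77, 2.77], [-0.9, 2.22], [0.21, 2.48], [-1.53, 4.67], [0.24, 2.81], [-2.84, 2.84]. Speed limits (rad/s): [2.79, 2.79, 3.14, 3.14, 3.14, 3.14].

### API

Orientations are given as a unit quaternion [x, y, z, w].
In Python, from plant import * gives the robot as it stands.
- The arm moves only by the tool step_arm, never from a script. Its argument "commands" is a list of rows, each an object of numbers: "gripper": the gripper's target within -1 to 1 (shut at 1, half-way at 0, fully open at -1); "x", "y", "z": the shift along the tool's x, y, z in mm; "spin": the turn about the tool's z in degrees. A call has exactly 10 rows; each row shifts and turns the commanded pose from where the row before left it, along the tool's axes as they then stand; what a row does not reach is not made up. A row lasts 1/10 s, in which the tool goes at most 50 mm and 8.59 degrees, less where a joint would pass 70% of its speed; a pose out of reach is approached as far as the arm can. A call with a gripper value outside its range is refused whole. The fingers move at their own pace and stop on an object; "force" is the grip in N (left out, the last holds). Time passes only in rows, so rows that do not move let the fingers close, or fill a call up. It gives the time, the measured TCP pose, the force, the opening and the grip force at its end, in the units of the state.
- get_state(): the state, without advancing time (a new reading comes with each control period).
- read_camera(name): name is "scene" or "top"; returns a dict with "color" (480x640x3 uint8, red, green, blue), "z_map" (480x640 float32, m along the optical axis (not along the pixel's ray), 0 where there is no reading), "fx", "fy", "cx", "cy" (pixels), "eye" and "attitude" of the camera in the world. Camera axes: x right, y up, looking along -z (the intrinsics and any distortion apply to the point x, -y, -z); pixel columns grow to the right and rows downward; lengths in m; the calibration is good to about 2 mm. A picture is of the moment at which its call begins.
- sign_off(): hands the job in; it is judged then, once.
The state is a dict: "time": time; "qpos": joint angles; "dq": joint speeds; "joint_efforts": joint torques, N m; "eef_pos": TCP position; "tcp_rot": TCP orientation; "contact_force": force on the tool from outside, world axes, zero at the start; "wrist_torque": the same for the moment, N m; "opening": opening from 0.0 (shut) to 1.0 (fully open); "finger_force": force on a finger pad.
Only numpy, scipy, OpenCV 4.12 (cv2) and the standard library are available. Lean on these libraries where they do the work, as an engineer would, in place of code of your own. Each camera call takes 0.05 s, during which the arm holds its last target. There are 200 camera calls.

## Working session

There is one attempt and no reset: what is moved stays moved. The work goes in short steps, Python scripts to look and compute and a tool call to move; the robot and the scene stay as the last step left them, time stands still between calls to the robot, and variables do not carry over. Pictures are saved under pics/ and viewed, at most 10 in all, crops included, and the job is handed in when it is done.

Besides the shell and the picture viewer there is one more tool, called after "Call:" as name([rows], argument=value, ...), one row to a line, values as JSON. step_arm: Moves the arm, as the interface text tells. Its arguments: {"type":"object","properties":{"commands":{"type":"array"},"force":{"type":"number"}},"required":["commands"]}

```bash
mkdir -p pics; ls; cat > h.py <<'E'
from plant import *
import numpy as np, cv2
from scipy.spatial.transform import Rotation as R
def cam(n):
    return read_camera(n)
def rot(c):
    a=np.array(c["attitude"],float)
    return a if a.shape==(3,3) else R.from_quat(a).as_matrix()
def ray(c,u,v,z):
    u=np.asarray(u,float);v=np.asarray(v,float)
    d=np.stack([(u-c["cx"])/c["fx"],-(v-c["cy"])/c["fy"],-np.ones_like(u)],-1)@rot(c).T
    e=np.array(c["eye"]); t=(z-e[2])/d[...,2]
    return e+t[...,None]*d
def save(n,im): cv2.imwrite(n,cv2.cvtColor(im,cv2.COLOR_RGB2BGR))
E
python3 - <<'E'
from h import *
for n in("top","scene"):
    c=cam(n); save(f"pics/{n}0.png",c["color"]); np.savez(f"{n}0.npz",**c)
    print(n,{k:v for k,v in c.items() if k not in("color","z_map")})
print(get_state())
E
```

```text
pics
top {'fx': 512.3266541087049, 'fy': 512.3266541087049, 'cx': 324.3256464915912, 'cy': 235.1809098372193, 'eye': array([0.47071891, 0.08768541, 1.34479274]), 'attitude': array([-0.01628831,  0.02886029,  0.71290417, -0.700478  ])}
scene {'fx': 500.99089094637003, 'fy': 500.99089094637003, 'cx': 316.08263459025244, 'cy': 239.4430615563842, 'eye': array([ 1.30162014, -0.39900267,  0.64639285]), 'attitude': array([0.41320143, 0.22446238, 0.42227309, 0.77496236])}
{'time': 0.1, 'qpos': array([ 1.18398103e+00,  2.87072149e-01,  1.57803048e+00,  5.71956040e-06,
        1.27864431e+00, -1.49956138e-01]), 'dq': array([ 0.00222045, -0.00067338, -0.00323827,  0.0001272 ,  0.00260102,
       -0.00063125]), 'joint_efforts': array([ 6.70426689e-04, -4.07294726e+01, -2.93699867e+01, -1.25292167e-04,
        3.52905758e-03,  1.83211023e-05]), 'eef_pos': array([0.15811143, 0.65563056, 0.24408884]), 'tcp_rot': array([ 1.18153685e-01,  9.92994736e-01, -1.03785596e-03, -2.88271525e-04]), 'contact_force': array([ 0.38487967, -0.28461452,  0.92431161]), 'wrist_torque': array([-0.00587718, -0.02314127, -0.00489846]), 'finger_force': 0.0, 'opening': 1.001427938891979}
```

View pics/top0.png

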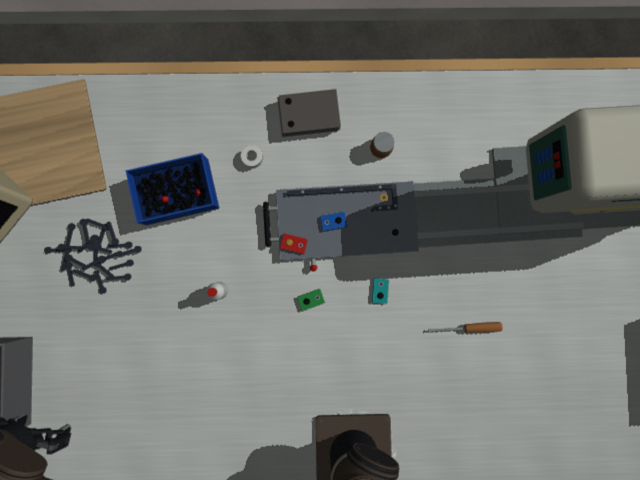

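View pics/scene0.png

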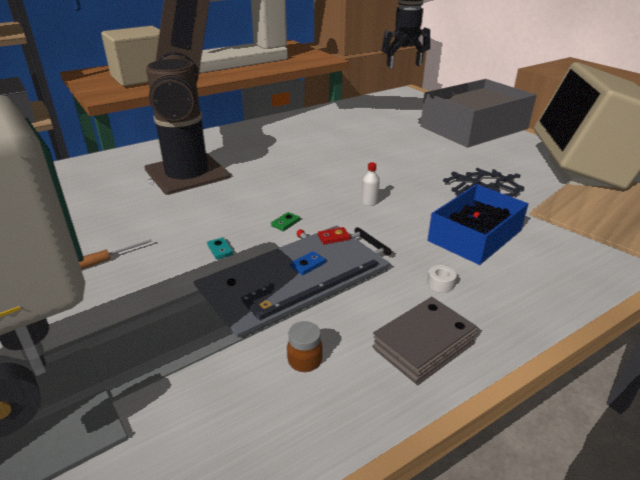

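The top view shows the shuttle at (275–418, 182–260) with the rail along its upper edge and the brass die disc at (383,197). The blue tab is at (333,221) with its cap to the right, and the red tab is at (293,243). The stray cap is at (395,232), and the green and turquoise look-alikes are off the plate.

```bash
python3 - <<'E'
from h import *
c=np.load("top0.npz"); im=c["color"]
save("pics/crop0.png",cv2.resize(im[170:270,255:430],None,fx=4.5,fy=4.5,interpolation=cv2.INTER_CUBIC))
hsv=cv2.cvtColor(im,cv2.COLOR_RGB2HSV)
def blob(lo,hi,box,z,name):
    m=cv2.inRange(hsv,lo,hi); k=np.zeros_like(m); u0,v0,u1,v1=box; k[v0:v1,u0:u1]=m[v0:v1,u0:u1]
    cs,_=cv2.findContours(k,cv2.RETR_EXTERNAL,cv2.CHAIN_APPROX_NONE)
    q=max(cs,key=cv2.contourArea); M=cv2.moments(q)
    # rectangle in world mm at height z
    p=ray(c,q[:,0,0],q[:,0,1],z)[:,:2]*1000
    r=cv2.minAreaRect(p.astype(np.float32))
    print(name,"px",M["m10"]/M["m00"],M["m01"]/M["m00"],"area",M["m00"],"rect",r); return r
blob((100,120,60),(125,255,255),(310,205,355,240),.036,"tab")
blob((0,150,80),(8,255,255),(275,228,312,258),.036,"red")
blob((15,90,80),(30,255,255),(370,185,395,208),.024,"brass")
blob((0,0,0),(180,255,35),(388,222,403,242),.034,"stray")
z=c["z_map"]; u,v=np.meshgrid(np.arange(640),np.arange(480))
for n,(a,b) in dict(plate=(300,215),tab=(333,222),rail=(330,189)).items(): 
    e=c["eye"]; d=z[b,a]; p=e+d*(rot(c)@np.array([(a-c["cx"])/c["fx"],-(b-c["cy"])/c["fy"],-1])); print(n,p)
E
```

```text
tab px 333.24553990610326 221.0154929577465 area 355.0 rect ((590.3182983398438, 39.98931884765625), (40.30402755737305, 64.82788848876953), 9.3607177734375)
red px 293.3155818540434 243.35798816568047 area 338.0 rect ((534.7404174804688, 143.3028106689453), (62.63920593261719, 38.42803192138672), 74.95732879638672)
brass px 383.7882882882883 197.11711711711712 area 37.0 rect ((650.5862426757812, -92.28560638427734), (18.252260208129883, 18.40644645690918), 88.56175994873047)
stray px 394.9378531073446 231.95480225988697 area 29.5 rect ((559.4452514648438, -118.2568588256836), (15.542763710021973, 15.466609001159668), 89.0241470336914)
plate [0.60836852 0.12542711 0.02412882]
tab [0.58788771 0.0407057  0.03402808]
rail [0.67369662 0.04675275 0.03236383]
```

View pics/crop0.png

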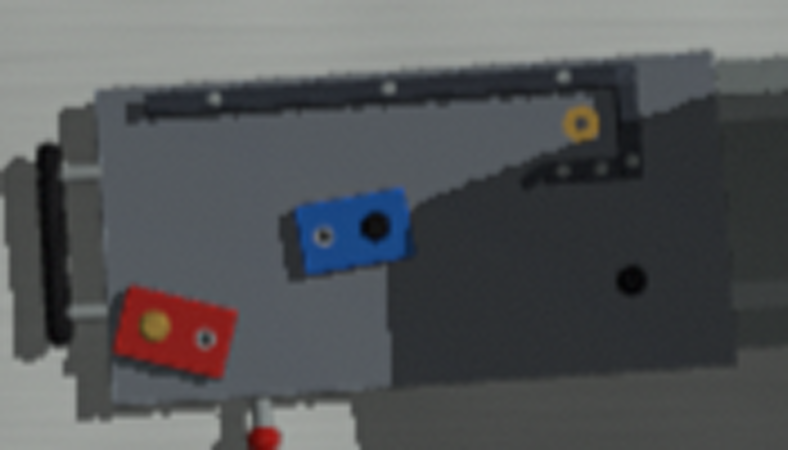

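```bash
cat > frame.py <<'E'
from h import *
c=np.load("top0.npz"); im=c["color"]; g=cv2.cvtColor(im,cv2.COLOR_RGB2GRAY).astype(float)
P=[]
for a,b in((215,98),(389,88),(564,76)):
    u=255+a/4.5-.4; v=170+b/4.5-.4; u0,v0=int(round(u)),int(round(v))
    w=g[v0-2:v0+3,u0-2:u0+3]; w=np.clip(w-np.median(w)-3,0,None); vv,uu=np.mgrid[v0-2:v0+3,u0-2:u0+3]
    P.append(ray(c,(w*uu).sum()/w.sum(),(w*vv).sum()/w.sum(),.036)[:2]*1000)
P=np.array(P); print("screws",P.round(1))
# rail dark band edges along columns, at z=.036
lo=[];hi=[]
for u in range(292,385,3):
    col=g[180:205,u]; d=np.diff(col); i=d.argmin(); j=i+d[i:].argmax()
    hi.append(ray(c,u,180+i+.5,.036)[:2]*1000); lo.append(ray(c,u,180+j+.5,.036)[:2]*1000)
for n,e in(("far",hi),("near",lo)):
    e=np.array(e,np.float32); vx,vy,x0,y0=cv2.fitLine(e,cv2.DIST_HUBER,0,.01,.01).ravel()
    s=np.sign(vy); print(n,"yaw",np.arctan2(-vx*s,vy*s),"x at y=0",x0-vx/vy*y0)
d=P[0]-P[2]; print("screw yaw",np.arctan2(-d[0],d[1]))
for n,uv in dict(pl_tl=(97,90),pl_bl=(112,403),pl_br=(735,365),pl_tr=(712,52)).items(): print(n,(ray(c,255+uv[0]/4.5-.4,170+uv[1]/4.5-.4,.024)*1000).round(1))
for n,uv in dict(cap=(375,227),hole=(324,236)).items(): print(n,(ray(c,255+uv[0]/4.5-.4,170+uv[1]/4.5-.4,.041 if n=="cap" else .036)*1000).round(1))
E
python3 frame.py
```

```text
screws [[668.  118. ]
 [672.6  18.5]
 [678.9 -81.8]]
far yaw 0.047316145 x at y=0 682.6654
near yaw 0.043881252 x at y=0 663.9566
screw yaw 0.054319270938895416
pl_tl [675.6 186.2  24. ]
pl_bl [495.2 179.9  24. ]
pl_br [ 510.6 -178.    24. ]
pl_tr [ 692.3 -170.    24. ]
cap [592.1  28.2  41. ]
hole [587.9  57.2  36. ]
```

Loader frame: the origin is at about world (672.3, −111.3) mm with yaw 0.047, and the plate corners, screws and disc agree with it. The tab is at loader (−75, 155) mm, turned about +0.11 rad, with its cap leading. I'll shut the fingers, square the tool to the loader and travel.

Call:
step_arm([
  {"gripper": 1,"x": 0,"y": 0,"z": 0,"spin": -8.15},
  {"gripper": 1,"x": 0,"y": 0,"z": 0,"spin": -8.15},
  {"gripper": 1,"x": -22.5,"y": -39.7,"z": 0,"spin": 0},
  {"gripper": 1,"x": -22.5,"y": -39.7,"z": 0,"spin": 0},
  {"gripper": 1,"x": -22.5,"y": -39.7,"z": 0,"spin": 0},
  {"gripper": 1,"x": -22.5,"y": -39.7,"z": 0,"spin": 0},
  {"gripper": 1,"x": -22.5,"y": -39.7,"z": 0,"spin": 0},
  {"gripper": 1,"x": -22.5,"y": -39.7,"z": 0,"spin": 0},
  {"gripper": 1,"x": -22.5,"y": -39.7,"z": 0,"spin": 0},
  {"gripper": 1,"x": -22.5,"y": -39.7,"z": 0,"spin": 0},
])

```text
time: 1.1
eef_pos: [0.3536, 0.3457, 0.2449]
tcp_rot: [-0.024, 1.0, -0.0, -0.0]
contact_force: [0.8, 1.1, -0.5]
opening: 0.001
finger_force: 0.0
```

Call:
step_arm([
  {"gripper": 1,"x": -22.5,"y": -39.7,"z": 0,"spin": 0},
  {"gripper": 1,"x": -22.5,"y": -39.7,"z": 0,"spin": 0},
  {"gripper": 1,"x": -22.5,"y": -39.7,"z": 0,"spin": 0},
  {"gripper": 1,"x": -22.5,"y": -39.7,"z": 0,"spin": 0},
  {"gripper": 1,"x": -22.5,"y": -39.7,"z": 0,"spin": 0},
  {"gripper": 1,"x": -22.5,"y": -39.7,"z": 0,"spin": 0},
  {"gripper": 1,"x": -22.5,"y": -39.7,"z": 0,"spin": 0},
  {"gripper": 1,"x": -22.5,"y": -39.7,"z": 0,"spin": 0},
  {"gripper": 1,"x": 0,"y": 0,"z": 30,"spin": 0},
  {"gripper": 1,"x": 0,"y": 0,"z": 0,"spin": 0},
])

```text
time: 2.1
eef_pos: [0.5459, 0.0378, 0.2107]
tcp_rot: [-0.023, 1.0, 0.001, -0.005]
contact_force: [-0.4, 0.6, 0.2]
opening: 0.002
finger_force: 0.0
```

```bash
cat >> h.py <<'E'
def tool():
    s=get_state(); p=s["eef_pos"]*1000; yaw=.047; d=p[:2]-[672.3,-111.3]; co,si=np.cos(yaw),np.sin(yaw)
    y=R.from_quat(s["tcp_rot"]).as_matrix()
    print("t",round(s["time"],2),"loader xy",(d@[co,si]).round(1),(d@[-si,co]).round(1),"z",p[2].round(1),"tool y yaw",np.arctan2(-y[0,1],y[1,1]).round(4),"down",y[:,2].round(3),"F",s["contact_force"].round(1),"open",round(s["opening"],2))
def toL(w): d=np.asarray(w)[...,:2]-[672.3,-111.3]; co,si=np.cos(.047),np.sin(.047); return np.stack([d@[co,si],d@[-si,co]],-1).round(1)
E
python3 -c "
from h import *
tool()"
```

```text
t 2.1 loader xy -119.3 154.9 z 210.7 tool y yaw 0.0451 down [-0.009  0.001 -1.   ] F [-0.4  0.6  0.2] open 0.0
```

Call:
step_arm([
  {"gripper": 1,"z": 32},
  {"gripper": 1,"z": 32},
  {"gripper": 1,"z": 32},
  {"gripper": 1,"z": 30},
  {"gripper": 1,"z": 20},
  {"gripper": 1,"z": 10},
  {"gripper": 1,"z": 5},
  {"gripper": 1,"z": 0},
  {"gripper": 1,"z": 0},
  {"gripper": 1,"z": 0},
])

```text
invalid input
```

```bash
python3 - <<'E'
from h import *
tool(); c=cam("scene"); np.savez("scene1.npz",**c)
save("pics/s1.png",cv2.resize(c["color"][170:320,200:400],None,fx=4,fy=4,interpolation=cv2.INTER_CUBIC))
E
```

```text
t 2.1 loader xy -119.3 154.9 z 210.7 tool y yaw 0.0451 down [-0.009  0.001 -1.   ] F [-0.4  0.6  0.2] open 0.0
```

View pics/s1.png

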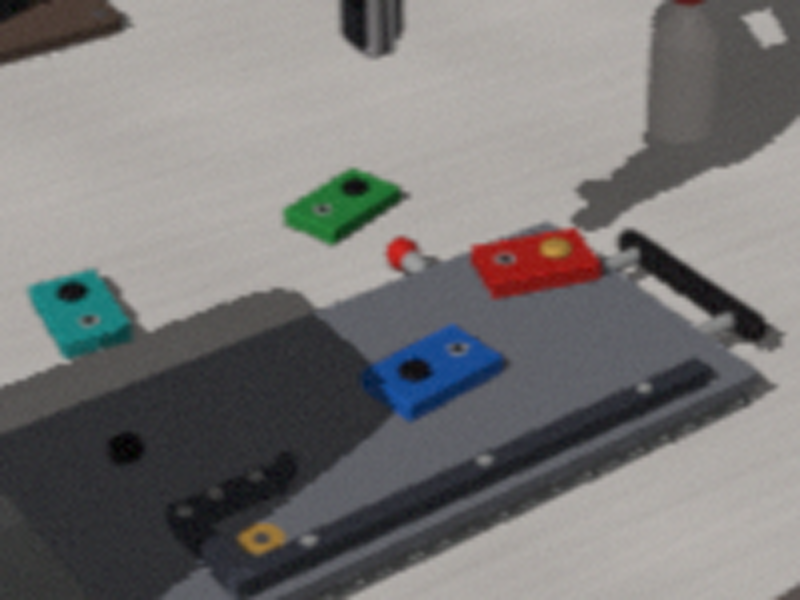

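The call was refused because every row needs all the fields. The crop shows the shut fingertips at about (373,55), still above the plate, with the blue, red and look-alike tabs untouched.

Call:
step_arm([
  {"gripper": 1,"x": 0,"y": 0,"z": 32,"spin": 0},
  {"gripper": 1,"x": 0,"y": 0,"z": 32,"spin": 0},
  {"gripper": 1,"x": 0,"y": 0,"z": 32,"spin": 0},
  {"gripper": 1,"x": 0,"y": 0,"z": 30,"spin": 0},
  {"gripper": 1,"x": 0,"y": 0,"z": 20,"spin": 0},
  {"gripper": 1,"x": 0,"y": 0,"z": 10,"spin": 0},
  {"gripper": 1,"x": 0,"y": 0,"z": 5,"spin": 0},
  {"gripper": 1,"x": 0,"y": 0,"z": 0,"spin": 0},
  {"gripper": 1,"x": 0,"y": 0,"z": 0,"spin": 0},
  {"gripper": 1,"x": 0,"y": 0,"z": 0,"spin": 0},
])

```text
time: 3.15
eef_pos: [0.5492, 0.0388, 0.0558]
tcp_rot: [-0.024, 1.0, -0.0, 0.001]
contact_force: [-0.4, -0.4, 0.3]
opening: -0.001
finger_force: 0.0
```

```bash
python3 - <<'E'
from h import *
tool(); c=cam("scene"); np.savez("scene1.npz",**c)
im=c["color"][200:290,260:370]
save("pics/s2.png",cv2.resize(im,None,fx=6,fy=6,interpolation=cv2.INTER_CUBIC))
# tip height from the earlier picture: pixel (293,183.6), TCP z 210.7 at world (545.9,37.8)
for z in(.19,.195,.2): print(z,ray(c,293,183.6,z)*1000)
E
```

```text
t 3.15 loader xy -115.9 155.7 z 55.8 tool y yaw 0.0479 down [ 0.003 -0.    -1.   ] F [-0.4 -0.4  0.3] open -0.0
0.19 [542.28804966  38.27950934 190.        ]
0.195 [550.60689256  33.48887588 195.        ]
0.2 [558.92573547  28.69824241 200.        ]
```

View pics/s2.png

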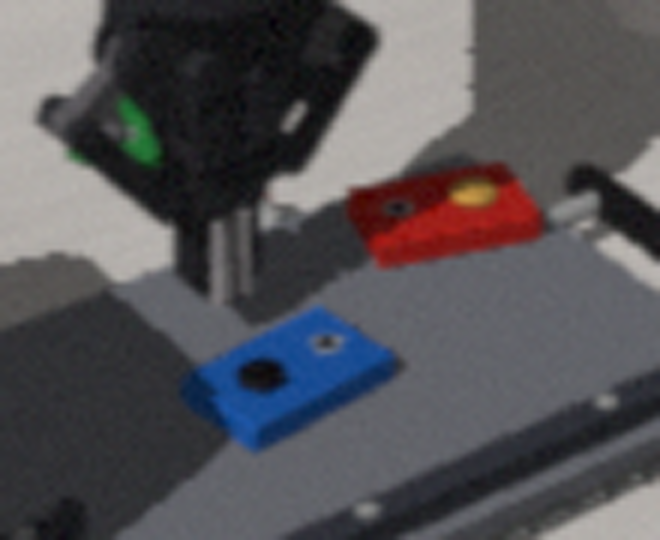

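The tip sits about 13 mm ahead of the TCP, as specified, and it is behind the tab's near side at about (235,300) in the crop. I'll lower it to about 5 mm over the plate and push towards the rail.

Call:
step_arm([
  {"gripper": 1,"x": 0,"y": 0,"z": 7,"spin": 0},
  {"gripper": 1,"x": 0,"y": 0,"z": 5,"spin": 0},
  {"gripper": 1,"x": -5,"y": 0,"z": 0,"spin": 0},
  {"gripper": 1,"x": -6,"y": 0,"z": 0,"spin": 0},
  {"gripper": 1,"x": -6,"y": 0,"z": 0,"spin": 0},
  {"gripper": 1,"x": -6,"y": 0,"z": 0,"spin": 0},
  {"gripper": 1,"x": -6,"y": 0,"z": 0,"spin": 0},
  {"gripper": 1,"x": -6,"y": 0,"z": 0,"spin": 0},
  {"gripper": 1,"x": -6,"y": 0,"z": 0,"spin": 0},
  {"gripper": 1,"x": 0,"y": 0,"z": 0,"spin": 0},
])

```text
time: 4.2
eef_pos: [0.5902, 0.0407, 0.0426]
tcp_rot: [-0.024, 1.0, -0.0, 0.001]
contact_force: [0.3, -0.6, 0.1]
opening: -0.002
finger_force: 0.0
```

```bash
cat >> h.py <<'E'
def tab(n="top"):
    c=cam(n); hsv=cv2.cvtColor(c["color"],cv2.COLOR_RGB2HSV); m=cv2.inRange(hsv,(100,120,40),(125,255,255))
    k=np.zeros_like(m); k[183:245,310:410]=m[183:245,310:410]
    q=max(cv2.findContours(k,cv2.RETR_EXTERNAL,cv2.CHAIN_APPROX_NONE)[0],key=cv2.contourArea)
    r=cv2.minAreaRect((ray(c,q[:,0,0],q[:,0,1],.036)[:,:2]*1000).astype(np.float32))
    print("tab loader",toL(r[0]),"size",np.round(r[1],1),"ang rel",(np.array([r[2],r[2]-90])-np.degrees(.047)).round(2)); return c
E
python3 - <<'E'
from h import *
tool(); c=tab(); save("pics/t2.png",cv2.resize(c["color"][170:270,255:430],None,fx=4.5,fy=4.5,interpolation=cv2.INTER_CUBIC))
E
```

```text
t 4.2 loader xy -74.9 155.7 z 42.6 tool y yaw 0.0477 down [ 0.001 -0.    -1.   ] F [ 0.3 -0.6  0.1] open -0.0Traceback (most recent call last):
  File "<stdin>", line 2, in <module>
  File "h.py", line 23, in tab
    q=max(cv2.findContours(k,cv2.RETR_EXTERNAL,cv2.CHAIN_APPROX_NONE)[0],key=cv2.contourArea)
ValueError: max() iterable argument is empty
```

The gripper hides the tab from above, so I'll use the scene camera.

```bash
sed -i 's/k\[183:245,310:410\]=m\[183:245,310:410\]/u0,v0,u1,v1=(310,183,410,245) if n=="top" else (230,225,380,330); k[v0:v1,u0:u1]=m[v0:v1,u0:u1]/' h.py
python3 - <<'E'
from h import *
c=tab("scene"); save("pics/s3.png",cv2.resize(c["color"][220:330,230:380],None,fx=5,fy=5,interpolation=cv2.INTER_CUBIC))
E
```

```text
tab loader [-36.8 146.7] size [50.7 71.2] ang rel [  0.42 -89.58]
```

View pics/s3.png

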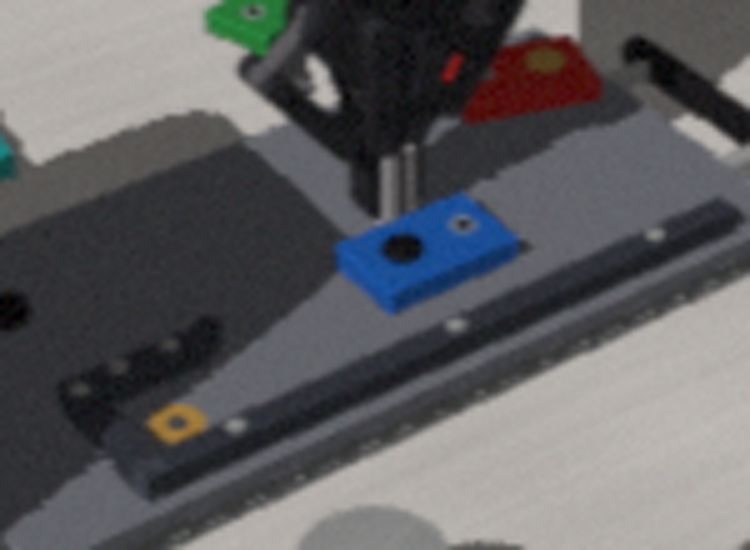

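The tab is now parallel to the rail, with its front edge at about (390–515, 245–305) and still clear of the rail. I'll push on to the rail.

Call:
step_arm([
  {"gripper": 1,"x": -4,"y": 0,"z": 0,"spin": 0},
  {"gripper": 1,"x": -4,"y": 0,"z": 0,"spin": 0},
  {"gripper": 1,"x": -4,"y": 0,"z": 0,"spin": 0},
  {"gripper": 1,"x": -3,"y": 0,"z": 0,"spin": 0},
  {"gripper": 1,"x": -3,"y": 0,"z": 0,"spin": 0},
  {"gripper": 1,"x": -2,"y": 0,"z": 0,"spin": 0},
  {"gripper": 1,"x": -2,"y": 0,"z": 0,"spin": 0},
  {"gripper": 1,"x": -1,"y": 0,"z": 0,"spin": 0},
  {"gripper": 1,"x": 0,"y": 0,"z": 0,"spin": 0},
  {"gripper": 1,"x": 0,"y": 0,"z": 0,"spin": 0},
])

```text
time: 5.3
eef_pos: [0.6121, 0.0419, 0.0423]
tcp_rot: [-0.024, 1.0, 0.0, -0.0]
contact_force: [-0.2, 0.0, -0.2]
opening: 0.003
finger_force: 0.0
```

Call:
step_arm([
  {"gripper": 1,"x": -1,"y": 0,"z": 0,"spin": 0},
  {"gripper": 1,"x": 0,"y": 0,"z": 0,"spin": 0},
  {"gripper": 1,"x": -1,"y": 0,"z": 0,"spin": 0},
  {"gripper": 1,"x": 0,"y": 0,"z": 0,"spin": 0},
  {"gripper": 1,"x": 0,"y": 0,"z": 0,"spin": 0},
  {"gripper": 1,"x": 0,"y": 0,"z": 0,"spin": 0},
  {"gripper": 1,"x": 0,"y": 0,"z": 0,"spin": 0},
  {"gripper": 1,"x": 0,"y": 0,"z": 0,"spin": 0},
  {"gripper": 1,"x": 0,"y": 0,"z": 0,"spin": 0},
  {"gripper": 1,"x": 0,"y": 0,"z": 0,"spin": 0},
])

```text
time: 6.3
eef_pos: [0.6141, 0.042, 0.0423]
tcp_rot: [-0.024, 1.0, -0.0, -0.0]
contact_force: [-1.0, -0.8, 0.2]
opening: 0.001
finger_force: 0.0
```

```bash
python3 -c "
from h import *
tool()"
```

```text
t 6.3 loader xy -50.9 155.9 z 42.3 tool y yaw 0.0477 down [-0. -0. -1.] F [-1.  -0.8  0.2] open 0.0
```

Call:
step_arm([
  {"gripper": 1,"x": -1,"y": 0,"z": 0,"spin": 0},
  {"gripper": 1,"x": 0,"y": 0,"z": 0,"spin": 0},
  {"gripper": 1,"x": -1,"y": 0,"z": 0,"spin": 0},
  {"gripper": 1,"x": 0,"y": 0,"z": 0,"spin": 0},
  {"gripper": 1,"x": 0,"y": 0,"z": 0,"spin": 0},
  {"gripper": 1,"x": 0,"y": 0,"z": 0,"spin": 0},
  {"gripper": 1,"x": 0,"y": 0,"z": 0,"spin": 0},
  {"gripper": 1,"x": 0,"y": 0,"z": 0,"spin": 0},
  {"gripper": 1,"x": 0,"y": 0,"z": 0,"spin": 0},
  {"gripper": 1,"x": 0,"y": 0,"z": 0,"spin": 0},
])

```text
time: 7.3
eef_pos: [0.6161, 0.0421, 0.0423]
tcp_rot: [-0.024, 1.0, -0.0, 0.0]
contact_force: [0.5, 0.2, 0.0]
opening: -0.002
finger_force: 0.0
```

Call:
step_arm([
  {"gripper": 1,"x": -1,"y": 0,"z": 0,"spin": 0},
  {"gripper": 1,"x": 0,"y": 0,"z": 0,"spin": 0},
  {"gripper": 1,"x": -1,"y": 0,"z": 0,"spin": 0},
  {"gripper": 1,"x": 0,"y": 0,"z": 0,"spin": 0},
  {"gripper": 1,"x": 0,"y": 0,"z": 0,"spin": 0},
  {"gripper": 1,"x": 0,"y": 0,"z": 0,"spin": 0},
  {"gripper": 1,"x": 0,"y": 0,"z": 0,"spin": 0},
  {"gripper": 1,"x": 0,"y": 0,"z": 0,"spin": 0},
  {"gripper": 1,"x": 0,"y": 0,"z": 0,"spin": 0},
  {"gripper": 1,"x": 0,"y": 0,"z": 0,"spin": 0},
])

```text
time: 8.3
eef_pos: [0.6163, 0.0422, 0.0418]
tcp_rot: [-0.024, 1.0, 0.0, -0.003]
contact_force: [-5.8, -1.4, 3.0]
opening: -0.001
finger_force: 3.0
```

```bash
python3 - <<'E'
from h import *
tool(); c=tab("scene"); save("pics/s4.png",cv2.resize(c["color"][220:330,230:380],None,fx=5,fy=5,interpolation=cv2.INTER_CUBIC))
E
```

```text
t 8.3 loader xy -48.7 156.0 z 41.8 tool y yaw 0.048 down [-0.005 -0.    -1.   ] F [-5.8 -1.4  3. ] open -0.0
tab loader [-15.5 146.2] size [41.5 71.2] ang rel [  2.28 -87.72]
```

View pics/s4.png

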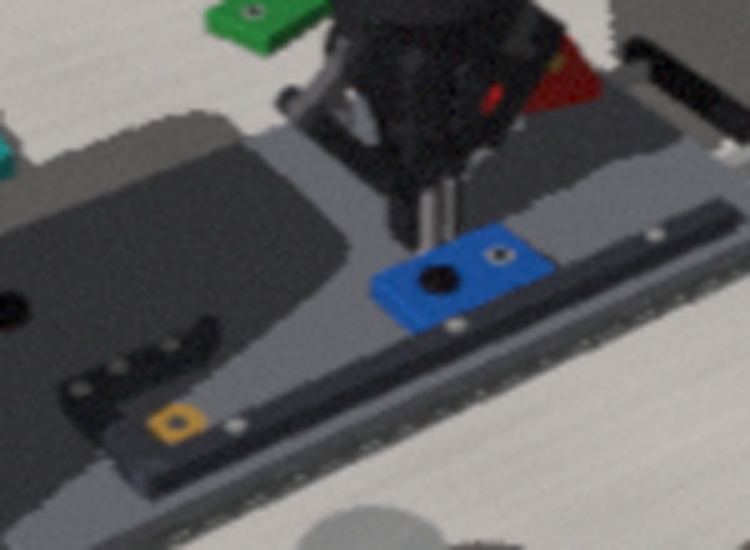

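The tab is flush on the rail at about (410–555, 265–330), with 6 N felt. Next I'll back off, lift over it, and come down behind its rear end.

Call:
step_arm([
  {"gripper": 1,"x": 3,"y": 0,"z": 0,"spin": 0},
  {"gripper": 1,"x": 5,"y": 0,"z": 0,"spin": 0},
  {"gripper": 1,"x": 0,"y": 0,"z": -20,"spin": 0},
  {"gripper": 1,"x": 0,"y": 0,"z": -25,"spin": 0},
  {"gripper": 1,"x": 0,"y": 30,"z": 0,"spin": 0},
  {"gripper": 1,"x": -10,"y": 30,"z": 0,"spin": 0},
  {"gripper": 1,"x": -27,"y": 0,"z": 0,"spin": 0},
  {"gripper": 1,"x": 0,"y": 0,"z": 20,"spin": 0},
  {"gripper": 1,"x": 0,"y": 0,"z": 0,"spin": 0},
  {"gripper": 1,"x": 0,"y": 0,"z": 0,"spin": 0},
])

```text
time: 9.35
eef_pos: [0.6435, 0.1035, 0.0666]
tcp_rot: [-0.024, 1.0, 0.0, -0.001]
contact_force: [0.0, -0.7, 0.6]
opening: 0.003
finger_force: 0.0
```

```bash
python3 - <<'E'
from h import *
tool(); c=tab("scene"); save("pics/s5.png",cv2.resize(c["color"][220:330,230:380],None,fx=5,fy=5,interpolation=cv2.INTER_CUBIC))
E
```

```text
t 9.35 loader xy -18.7 215.9 z 66.6 tool y yaw 0.0476 down [-0.002  0.    -1.   ] F [ 0.  -0.7  0.6] open 0.0
tab loader [-15.7 146.3] size [40.7 70.7] ang rel [  0.27 -89.73]
```

View pics/s5.png

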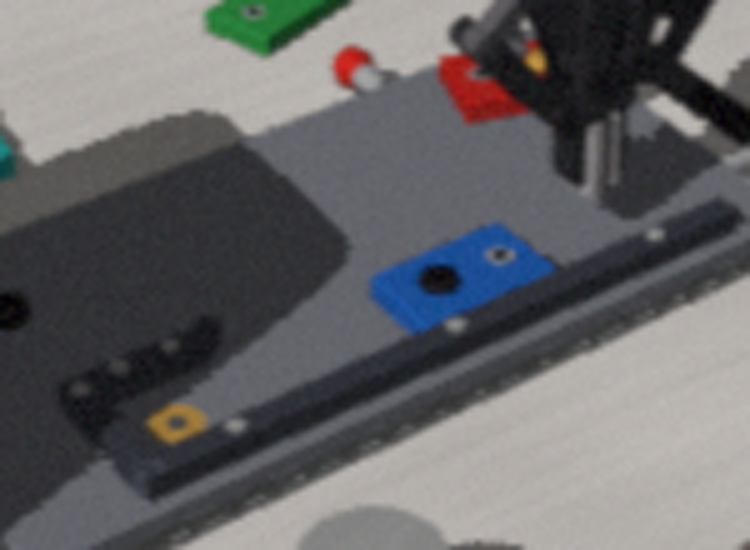

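Tab is flush and the fingers stand behind it, at about (600,190). I'll go down and push along the rail.

Call:
step_arm([
  {"gripper": 1,"x": 0,"y": 0,"z": 12,"spin": 0},
  {"gripper": 1,"x": 0,"y": 0,"z": 8,"spin": 0},
  {"gripper": 1,"x": 0,"y": 0,"z": 4,"spin": 0},
  {"gripper": 1,"x": 0,"y": -4,"z": 0,"spin": 0},
  {"gripper": 1,"x": 0,"y": -4,"z": 0,"spin": 0},
  {"gripper": 1,"x": 0,"y": -4,"z": 0,"spin": 0},
  {"gripper": 1,"x": 0,"y": -4,"z": 0,"spin": 0},
  {"gripper": 1,"x": -0.1,"y": -4,"z": 0,"spin": 0},
  {"gripper": 1,"x": -0.1,"y": -4,"z": 0,"spin": 0},
  {"gripper": 1,"x": -0.1,"y": -4,"z": 0,"spin": 0},
])

```text
time: 10.4
eef_pos: [0.646, 0.0752, 0.0436]
tcp_rot: [-0.024, 1.0, 0.0, 0.0]
contact_force: [0.0, 0.8, 0.7]
opening: 0.001
finger_force: 0.5
```

Call:
step_arm([
  {"gripper": 1,"x": -0.1,"y": -4,"z": 0,"spin": 0},
  {"gripper": 1,"x": -0.1,"y": -4,"z": 0,"spin": 0},
  {"gripper": 1,"x": -0.1,"y": -4,"z": 0,"spin": 0},
  {"gripper": 1,"x": -0.1,"y": -4,"z": 0,"spin": 0},
  {"gripper": 1,"x": -0.1,"y": -4,"z": 0,"spin": 0},
  {"gripper": 1,"x": -0.1,"y": -4,"z": 0,"spin": 0},
  {"gripper": 1,"x": -0.1,"y": -4,"z": 0,"spin": 0},
  {"gripper": 1,"x": -0.1,"y": -4,"z": 0,"spin": 0},
  {"gripper": 1,"x": 0,"y": 0,"z": 0,"spin": 0},
  {"gripper": 1,"x": 0,"y": 0,"z": 0,"spin": 0},
])

```text
time: 11.4
eef_pos: [0.6482, 0.0429, 0.0435]
tcp_rot: [-0.024, 1.0, -0.001, -0.0]
contact_force: [-2.0, -0.8, 6.0]
opening: 0.0
finger_force: 2.3
```

```bash
python3 - <<'E'
from h import *
tool(); c=tab("scene"); save("pics/s6.png",cv2.resize(c["color"][220:330,230:380],None,fx=5,fy=5,interpolation=cv2.INTER_CUBIC))
E
```

```text
t 11.4 loader xy -16.8 155.2 z 43.5 tool y yaw 0.0479 down [-0.    -0.001 -1.   ] F [-2.  -0.8  6. ] open 0.0
tab loader [-15.3 110.8] size [41.  69.7] ang rel [ -0.78 -90.78]
```

View pics/s6.png

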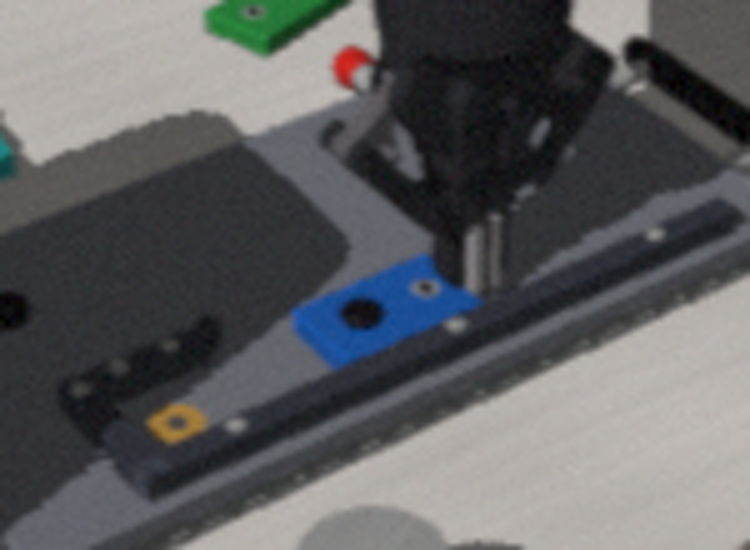

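Call:
step_arm([
  {"gripper": 1,"x": 0.5,"y": 1,"z": 0,"spin": 0},
  {"gripper": 1,"x": 0.5,"y": 2,"z": 0,"spin": 0},
  {"gripper": 1,"x": 0,"y": 0,"z": 0,"spin": 0},
  {"gripper": 1,"x": 0,"y": 0,"z": 0,"spin": 0},
  {"gripper": 1,"x": 0,"y": 0,"z": 0,"spin": 0},
  {"gripper": 1,"x": 0,"y": 0,"z": 0,"spin": 0},
  {"gripper": 1,"x": 0,"y": 0,"z": 0,"spin": 0},
  {"gripper": 1,"x": 0,"y": 0,"z": 0,"spin": 0},
  {"gripper": 1,"x": 0,"y": 0,"z": 0,"spin": 0},
  {"gripper": 1,"x": 0,"y": 0,"z": 0,"spin": 0},
])

```text
time: 12.45
eef_pos: [0.6472, 0.0467, 0.0436]
tcp_rot: [-0.024, 1.0, 0.0, 0.0]
contact_force: [1.6, -0.1, 4.9]
opening: -0.002
finger_force: 2.5
```

```bash
python3 - <<'E'
from h import *
tool(); c=tab("scene"); 
# depth-based tab top height
hsv=cv2.cvtColor(c["color"],cv2.COLOR_RGB2HSV); m=cv2.inRange(hsv,(100,120,40),(125,255,255)); m[:225]=0;m[330:]=0;m[:,:230]=0;m[:,380:]=0
v,u=np.nonzero(m); d=c["z_map"][v,u]; p=(np.stack([(u-c["cx"])/c["fx"],-(v-c["cy"])/c["fy"],-np.ones(len(u))],1)*d[:,None])@rot(c).T+c["eye"]; p*=1000
L=toL(p); t=p[:,2]>31
A=np.c_[L[t],np.ones(t.sum())]; q=np.linalg.lstsq(A,p[t,2],rcond=None)[0]; print("top plane slopes",q[:2].round(3),"mean z",p[t,2].mean().round(1),"extent",np.percentile(L[t],[1,99],axis=0).round(1))
E
```

```text
t 12.45 loader xy -17.6 159.0 z 43.6 tool y yaw 0.0477 down [ 0.  0. -1.] F [ 1.6 -0.1  4.9] open -0.0
tab loader [-15.9 113.8] size [41.3 69.9] ang rel [  0.16 -89.84]
top plane slopes [ 0.76  -0.224] mean z 37.9 extent [[-37.2  85.7]
 [  4.2 148.4]]
```

The tab followed the fingers back by 3 mm, so the tip may be riding on the tab's top edge. I'll lift clear and measure the tip height from the depth map.

Call:
step_arm([
  {"gripper": 1,"x": 0,"y": 0,"z": -2,"spin": 0},
  {"gripper": 1,"x": 0,"y": 0,"z": -3,"spin": 0},
  {"gripper": 1,"x": 0,"y": 0,"z": -5,"spin": 0},
  {"gripper": 1,"x": 0,"y": 0,"z": -10,"spin": 0},
  {"gripper": 1,"x": 0,"y": 10,"z": -10,"spin": 0},
  {"gripper": 1,"x": 0,"y": 20,"z": 0,"spin": 0},
  {"gripper": 1,"x": 0,"y": 10,"z": 0,"spin": 0},
  {"gripper": 1,"x": 0,"y": 0,"z": 0,"spin": 0},
  {"gripper": 1,"x": 0,"y": 0,"z": 0,"spin": 0},
  {"gripper": 1,"x": 0,"y": 0,"z": 0,"spin": 0},
])

```text
time: 13.5
eef_pos: [0.645, 0.0861, 0.0731]
tcp_rot: [-0.024, 1.0, -0.0, -0.0]
contact_force: [-0.1, 0.0, -0.5]
opening: 0.002
finger_force: 0.0
```

```bash
python3 - <<'E'
from h import *
tool(); s=get_state(); c=tab("scene"); np.savez("s7.npz",**c)
v,u=np.mgrid[0:480,0:640]; d=c["z_map"]
p=(np.stack([(u-c["cx"])/c["fx"],-(v-c["cy"])/c["fy"],-np.ones(d.shape)],-1)*d[...,None])@rot(c).T+c["eye"]; p*=1000
t=s["eef_pos"]*1000
L=toL(p); Lt=toL(t)
near=(np.abs(L[...,0]-Lt[0])<16)&(np.abs(L[...,1]-Lt[1])<25)&(p[...,2]>42)&(p[...,2]<110)&(d>0)
for z in range(42,100,4):
    k=near&(p[...,2]>=z)&(p[...,2]<z+4)
    if k.sum()>3: print(z,"TCP-z",round(t[2]-z-2,1),k.sum(),"x",L[k][:,0].min(),L[k][:,0].max(),"y",L[k][:,1].min(),L[k][:,1].max())
b=near; print("lowest",np.percentile(p[...,2][near],[1,5]),"rows",v[near].max())
# tab top plane with depth
hsv=cv2.cvtColor(c["color"],cv2.COLOR_RGB2HSV); m=cv2.inRange(hsv,(100,150,110),(125,255,255))>0
k=m&(np.abs(L[...,0]+20)<18)&(np.abs(L[...,1]-120)<45)&(p[...,2]>30); print("tab top z",np.percentile(p[...,2][k],[5,50,95]).round(1),k.sum(),"y",np.percentile(L[k][:,1],[1,99]),"x",np.percentile(L[k][:,0],[1,99]))
E
```

```text
t 13.5 loader xy -18.0 198.5 z 73.1 tool y yaw 0.0475 down [-0. -0. -1.] F [-0.1  0.  -0.5] open 0.0
tab loader [-16.2 114.1] size [41.8 70.5] ang rel [  0.16 -89.84]
58 TCP-z 13.1 4 x -13.1 -6.0 y 189.4 202.2
62 TCP-z 9.1 19 x -13.0 -5.8 y 186.0 210.6
66 TCP-z 5.1 14 x -23.2 -5.6 y 183.8 208.6
70 TCP-z 1.1 31 x -24.4 -3.8 y 182.7 210.2
74 TCP-z -2.9 19 x -24.5 -4.3 y 182.0 209.8
78 TCP-z -6.9 30 x -23.8 -4.6 y 183.6 208.6
82 TCP-z -10.9 23 x -22.7 -6.1 y 182.8 208.9
86 TCP-z -14.9 24 x -22.6 -5.7 y 182.6 209.2
90 TCP-z -18.9 22 x -19.3 -4.9 y 182.0 211.2
94 TCP-z -22.9 20 x -11.8 -4.0 y 182.0 208.3
98 TCP-z -26.9 17 x -12.3 -4.2 y 178.8 217.2
lowest [59.93485113 64.49858327] rows 259
tab top z [32.7 34.7 36.5] 303 y [ 85.902 148.798] x [-37.2  -2.4]
```

The tip depth is confirmed at about 14 mm. The fingers' backs taper at the tip, so the tab wedged under them. The pads' straight sides worked well for the first push, so I'll turn the tool a quarter and push with those.

Call:
step_arm([
  {"gripper": 1,"x": 0,"y": 0,"z": 0,"spin": 8.5},
  {"gripper": 1,"x": 0,"y": 0,"z": 0,"spin": 8.5},
  {"gripper": 1,"x": 0,"y": 0,"z": 0,"spin": 8.5},
  {"gripper": 1,"x": 0,"y": 0,"z": 0,"spin": 8.5},
  {"gripper": 1,"x": 0,"y": 0,"z": 0,"spin": 8.5},
  {"gripper": 1,"x": 0,"y": 0,"z": 0,"spin": 8.5},
  {"gripper": 1,"x": 0,"y": 0,"z": 0,"spin": 8.5},
  {"gripper": 1,"x": 0,"y": 0,"z": 0,"spin": 8.5},
  {"gripper": 1,"x": 0,"y": 0,"z": 0,"spin": 8.5},
  {"gripper": 1,"x": 0,"y": 0,"z": 0,"spin": 8.5},
])

```text
time: 14.55
eef_pos: [0.6451, 0.0858, 0.0732]
tcp_rot: [0.66, 0.751, -0.0, -0.0]
contact_force: [-0.8, 0.3, -0.7]
opening: 0.002
finger_force: 0.0
```

Call:
step_arm([
  {"gripper": 1,"x": 0,"y": 0,"z": 0,"spin": 5},
  {"gripper": 1,"x": 0,"y": 0,"z": 0,"spin": 0},
  {"gripper": 1,"x": 0,"y": 0,"z": 0,"spin": 0},
  {"gripper": 1,"x": 0,"y": -2,"z": 10,"spin": 0},
  {"gripper": 1,"x": 0,"y": 0,"z": 10,"spin": 0},
  {"gripper": 1,"x": 0,"y": 0,"z": 6,"spin": 0},
  {"gripper": 1,"x": 0,"y": 0,"z": 4,"spin": 0},
  {"gripper": 1,"x": 0,"y": 0,"z": 1,"spin": 0},
  {"gripper": 1,"x": 0,"y": 0,"z": 0,"spin": 0},
  {"gripper": 1,"x": 0,"y": 0,"z": 0,"spin": 0},
])

```text
time: 15.55
eef_pos: [0.6435, 0.0864, 0.0427]
tcp_rot: [0.69, 0.724, 0.0, 0.0]
contact_force: [-1.1, -1.2, -0.5]
opening: 0.0
finger_force: 0.0
```

```bash
python3 -c "
from h import *
tool(); tab('scene')"
```

```text
t 15.55 loader xy -19.5 198.9 z 42.7 tool y yaw -1.523 down [ 0.001 -0.    -1.   ] F [-1.1 -1.2 -0.5] open 0.0
tab loader [-16.1 114.1] size [41.7 70.5] ang rel [  0.16 -89.84]
```

Call:
step_arm([
  {"gripper": 1,"x": -6,"y": 0,"z": 0,"spin": 0},
  {"gripper": 1,"x": -6,"y": 0,"z": 0,"spin": 0},
  {"gripper": 1,"x": -6,"y": 0,"z": 0,"spin": 0},
  {"gripper": 1,"x": -6,"y": 0,"z": 0,"spin": 0},
  {"gripper": 1,"x": -6,"y": 0,"z": 0,"spin": 0},
  {"gripper": 1,"x": -5,"y": 0,"z": 0,"spin": 0},
  {"gripper": 1,"x": -5,"y": 0,"z": 0,"spin": 0},
  {"gripper": 1,"x": -5,"y": 0,"z": 0,"spin": 0},
  {"gripper": 1,"x": -5,"y": 0,"z": 0,"spin": 0},
  {"gripper": 1,"x": 0,"y": 0,"z": 0,"spin": 0},
])

```text
time: 16.6
eef_pos: [0.6456, 0.0358, 0.0424]
tcp_rot: [0.69, 0.724, -0.0, 0.0]
contact_force: [-0.2, 0.1, 0.4]
opening: 0.001
finger_force: 0.0
```

```bash
python3 -c "
from h import *
tool(); tab('scene')"
```

```text
t 16.6 loader xy -19.8 148.2 z 42.4 tool y yaw -1.5238 down [ 0. -0. -1.] F [-0.2  0.1  0.4] open 0.0
tab loader [-16.5  98.7] size [42.8 70.3] ang rel [ -0.46 -90.46]
```

Call:
step_arm([
  {"gripper": 1,"x": -4,"y": 0.3,"z": 0,"spin": 0},
  {"gripper": 1,"x": -4,"y": 0.3,"z": 0,"spin": 0},
  {"gripper": 1,"x": -4,"y": 0.3,"z": 0,"spin": 0},
  {"gripper": 1,"x": -4,"y": 0.3,"z": 0,"spin": 0},
  {"gripper": 1,"x": -4,"y": 0.3,"z": 0,"spin": 0},
  {"gripper": 1,"x": 0,"y": 0,"z": 0,"spin": 0},
  {"gripper": 1,"x": 0,"y": 0,"z": 0,"spin": 0},
  {"gripper": 1,"x": 0,"y": 0,"z": 0,"spin": 0},
  {"gripper": 1,"x": 0,"y": 0,"z": 0,"spin": 0},
  {"gripper": 1,"x": 0,"y": 0,"z": 0,"spin": 0},
])

```text
time: 17.65
eef_pos: [0.6479, 0.0167, 0.0423]
tcp_rot: [0.69, 0.724, -0.0, -0.0]
contact_force: [-0.5, 0.1, -0.6]
opening: -0.003
finger_force: 0.0
```

```bash
python3 -c "
from h import *
tool(); c=tab('scene'); save('pics/s8.png',cv2.resize(c['color'][220:330,230:380],None,fx=5,fy=5,interpolation=cv2.INTER_CUBIC))"
```

```text
t 17.65 loader xy -18.3 129.0 z 42.3 tool y yaw -1.5229 down [-0.  0. -1.] F [-0.5  0.1 -0.6] open -0.0
tab loader [-16.1  79.4] size [41.9 69. ] ang rel [  0.16 -89.84]
```

Call:
step_arm([
  {"gripper": 1,"x": -4,"y": 0.2,"z": 0,"spin": 0},
  {"gripper": 1,"x": -4,"y": 0.2,"z": 0,"spin": 0},
  {"gripper": 1,"x": -4,"y": 0.2,"z": 0,"spin": 0},
  {"gripper": 1,"x": -4,"y": 0.2,"z": 0,"spin": 0},
  {"gripper": 1,"x": -4,"y": 0.2,"z": 0,"spin": 0},
  {"gripper": 1,"x": -4,"y": 0.2,"z": 0,"spin": 0},
  {"gripper": 1,"x": -4,"y": 0,"z": 0,"spin": 0},
  {"gripper": 1,"x": -4,"y": 0,"z": 0,"spin": 0},
  {"gripper": 1,"x": 0,"y": 0,"z": 0,"spin": 0},
  {"gripper": 1,"x": 0,"y": 0,"z": 0,"spin": 0},
])

```text
time: 18.7
eef_pos: [0.6507, -0.0155, 0.0423]
tcp_rot: [0.69, 0.724, 0.0, -0.0]
contact_force: [0.4, 0.1, 0.2]
opening: 0.004
finger_force: 0.0
```

```bash
python3 -c "
from h import *
tool(); c=tab('scene')"
```

```text
t 18.7 loader xy -17.1 96.8 z 42.3 tool y yaw -1.5233 down [ 0.  0. -1.] F [0.4 0.1 0.2] open 0.0
tab loader [-16.2  47.7] size [42.  68.8] ang rel [ -0.12 -90.12]
```

Call:
step_arm([
  {"gripper": 1,"x": -4,"y": 0,"z": 0,"spin": 0},
  {"gripper": 1,"x": -4,"y": 0,"z": 0,"spin": 0},
  {"gripper": 1,"x": -4,"y": 0,"z": 0,"spin": 0},
  {"gripper": 1,"x": -4,"y": 0,"z": 0,"spin": 0},
  {"gripper": 1,"x": -2,"y": 0,"z": 0,"spin": 0},
  {"gripper": 1,"x": -2,"y": 0,"z": 0,"spin": 0},
  {"gripper": 1,"x": 0,"y": 0,"z": 0,"spin": 0},
  {"gripper": 1,"x": 0,"y": 0,"z": 0,"spin": 0},
  {"gripper": 1,"x": 0,"y": 0,"z": 0,"spin": 0},
  {"gripper": 1,"x": 0,"y": 0,"z": 0,"spin": 0},
])

```text
time: 19.75
eef_pos: [0.6516, -0.0352, 0.0423]
tcp_rot: [0.69, 0.724, 0.0, 0.0]
contact_force: [-1.0, -0.6, -0.2]
opening: 0.001
finger_force: 0.0
```

Call:
step_arm([
  {"gripper": 1,"x": -1,"y": 0,"z": 0,"spin": 0},
  {"gripper": 1,"x": 0,"y": 0,"z": 0,"spin": 0},
  {"gripper": 1,"x": -1,"y": 0,"z": 0,"spin": 0},
  {"gripper": 1,"x": 0,"y": 0,"z": 0,"spin": 0},
  {"gripper": 1,"x": -1,"y": 0,"z": 0,"spin": 0},
  {"gripper": 1,"x": 0,"y": 0,"z": 0,"spin": 0},
  {"gripper": 1,"x": 0,"y": 0,"z": 0,"spin": 0},
  {"gripper": 1,"x": 0,"y": 0,"z": 0,"spin": 0},
  {"gripper": 1,"x": 0,"y": 0,"z": 0,"spin": 0},
  {"gripper": 1,"x": 0,"y": 0,"z": 0,"spin": 0},
])

```text
time: 20.75
eef_pos: [0.6517, -0.037, 0.0424]
tcp_rot: [0.69, 0.724, 0.001, -0.001]
contact_force: [0.3, 4.8, 0.8]
opening: 0.0
finger_force: 2.5
```

Call:
step_arm([
  {"gripper": 1,"x": -1,"y": 0,"z": 0,"spin": 0},
  {"gripper": 1,"x": 0,"y": 0,"z": 0,"spin": 0},
  {"gripper": 1,"x": -1,"y": 0,"z": 0,"spin": 0},
  {"gripper": 1,"x": 0,"y": 0,"z": 0,"spin": 0},
  {"gripper": 1,"x": 0,"y": 0,"z": 0,"spin": 0},
  {"gripper": 1,"x": 0,"y": 0,"z": 0,"spin": 0},
  {"gripper": 1,"x": 0,"y": 0,"z": 0,"spin": 0},
  {"gripper": 1,"x": 0,"y": 0,"z": 0,"spin": 0},
  {"gripper": 1,"x": 0,"y": 0,"z": 0,"spin": 0},
  {"gripper": 1,"x": 0,"y": 0,"z": 0,"spin": 0},
])

```text
time: 21.75
eef_pos: [0.6517, -0.0371, 0.0423]
tcp_rot: [0.69, 0.723, 0.002, -0.002]
contact_force: [0.2, 10.0, 1.8]
opening: -0.004
finger_force: 5.0
```

```bash
python3 -c "
from h import *
tool(); c=tab('scene')"
```

```text
t 21.75 loader xy -17.1 75.1 z 42.3 tool y yaw -1.524 down [-0.001  0.005 -1.   ] F [ 0.2 10.   1.8] open -0.0
tab loader [-16.2  29.3] size [41.8 66. ] ang rel [  0.16 -89.84]
```

The stop is firm: 10 N with no further travel. I'll back off straight, lift, and clear the view.

Call:
step_arm([
  {"gripper": 1,"x": 3,"y": 0,"z": 0,"spin": 0},
  {"gripper": 1,"x": 5,"y": 0,"z": 0,"spin": 0},
  {"gripper": 1,"x": 15,"y": 0,"z": 0,"spin": 0},
  {"gripper": 1,"x": 0,"y": 0,"z": -30,"spin": 0},
  {"gripper": 1,"x": 0,"y": 0,"z": -45,"spin": 0},
  {"gripper": 1,"x": 20,"y": 0,"z": -40,"spin": 0},
  {"gripper": 1,"x": 45,"y": 0,"z": 0,"spin": 0},
  {"gripper": 1,"x": 45,"y": 0,"z": 0,"spin": 0},
  {"gripper": 1,"x": 45,"y": 0,"z": 0,"spin": 0},
  {"gripper": 1,"x": 45,"y": 0,"z": 0,"spin": 0},
])

```text
time: 22.8
eef_pos: [0.6408, 0.1845, 0.1576]
tcp_rot: [0.69, 0.724, 0.0, 0.0]
contact_force: [0.7, -0.6, 0.4]
opening: -0.002
finger_force: 0.0
```

```bash
python3 - <<'E'
from h import *
tool(); tab("scene"); c=tab("top"); save("pics/t9.png",cv2.resize(c["color"][170:270,255:430],None,fx=4.5,fy=4.5,interpolation=cv2.INTER_CUBIC))
E
```

```text
t 22.8 loader xy -17.6 296.9 z 157.6 tool y yaw -1.5233 down [ 0.001 -0.    -1.   ] F [ 0.7 -0.6  0.4] open -0.0
tab loader [-16.1  29.3] size [42.3 65.7] ang rel [ -0.27 -90.27]
tab loader [-19.1  31.8] size [64.8 44.1] ang rel [86.39 -3.61]
```

View pics/t9.png

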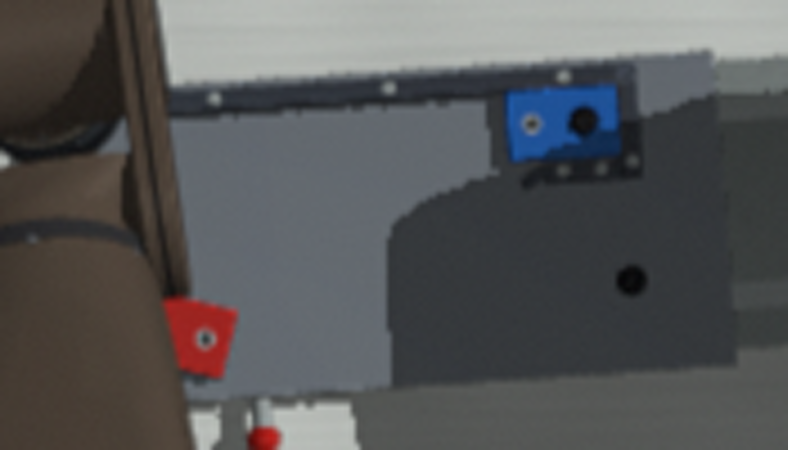

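The tab fills the nest at about (508–618, 88–160), cap leading, against the end stop. Its measured position is (−19.1, 31.8) mm, against (−20, 32) for home. The stray cap at (631,280) and the red tab are where they were.

```bash
python3 -c "
from plant import *
print(sign_off())"
```

```text
the job is handed in; nothing more can be done
None
```

The blue tab is home in the nest: flat against the rail and firm on the end stop with its cap end leading, measured at (−19.1, 31.8) mm against a home of (−20, 32) mm. Nothing else was seen to have moved, and the job was handed in at about 23 s, though no verdict came back. On the first slide along the rail the fingertips wedged on the tab's rear top edge and dragged it back about 3 mm, so I redid that push with the pads' straight sides.

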